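# Draw a caged shutter bolt with a hooked rod

### The job

Take the hooked rod off its rest, reach it in through the open front of the yellow guard, hook it behind the red sprung bar and draw the shutter bolt all the way out to its stop; there keep a steady pull of about 12 N on the bar for a full second so that the shutter seats (never over 20 N on the stand). Then let the spring relax, unhook and lay the rod back in both notches of its rest, hook down, as it lay before. Only the rod may touch the stand, and leave the other things standing where they are.

Things in the scene. Friction and masses are not known exactly. Their poses are not given: they have to be found in the camera images.
- source_stand: fixed stand, origin on the bench under the yellow wire guard's middle, x to the rear, z up. Base x -70..+110, y +-75, 12 mm thick; grey shield block x +58..+108, 118 mm high. Guard x -66..+60, y +-64 mm, roof wires at z 130 (4 mm radius); its front (x -66) is an open window between posts at y +-64, clear up to z 126. Bolt guides inside reach z 28, the bolt z 24.
- pull_bar: red crossbar, 8 mm thick, 46 mm along the stand's y, legs at its ends, 19 mm open beneath; origin at its middle, z 56 mm, axes as the stand's. Starts at stand x -30..+26 (28 mm or more free behind). Sprung to the bolt, gives 1 mm per 5 N, at most 5. The bolt slides to the stand's -x with 5 N friction and stays where left; its hard stop, 10 to 36 mm from the start, is set anew each time: only felt.
- hook_rod: loose hooked rod, about 0.16 kg. Origin at the middle of its blue flat-sided grip, 110 x 20 x 24 mm (x, y, z); x runs to the hook. Steel shank, 8 mm thick, on the axis to x +180 mm, there bent straight down (-z): the hook finger, 8 mm thick, ends 34 mm below the axis. Behind the grip a stub 8 mm thick and a black knob, to x -104 mm. Balances near the grip's front half.
- hook_tip (a point): lower end of the rod's hook finger, at x +180, z -34 mm in the rod's frame
- rod_rest: fixed grey rest, base 190 x 60 x 10 mm, origin on the bench under its middle. Yokes 8 mm thick at x +-74 mm with open notches 24 mm wide, floor z 54, top z 87 mm. The rod lies along the rest's x: shank and rear stub in the notches, axis at z 58 mm, grip between the yokes (15 mm to spare each end), hook down at the +x end. Rest and vial rack may swap sides of the stand.
- vial_rack: loose vial rack with vials, 52 x 124 x 37 mm, a bystander; origin under its middle
- amber_bottle: loose brown reagent bottle with black cap, 66 x 61 x 126 mm, a bystander; origin under its middle
- swivel_valve: loose small valve with black knob and brass ends, 26 x 50 x 42 mm, a bystander; origin under its middle
- septa_tin: loose round tin, 56 mm across, 22 mm high, a bystander; origin under its middle
Mind the look-alikes: they are no part of the job. Of the things that look like the source_stand, the larger one is meant.

How it is judged:
On the way, in this order (a step that is already met when the one before it is completed fails the run):
1. the rod is lifted clear of its rest (z of hook_rod in the frame of rod_rest above 0.09 m and contact force between hook_rod and rod_rest below 0.1 N), for 0.1 s.
2. with the bolt drawn to its stop the rod keeps a steady pull of 10 to 14 N on the bar for 0.5 s (sliding alone takes 5 N) (distance of pull_bar from where it was at the start of the episode above 0.008 m and linear speed of pull_bar below 0.01 m/s and contact force between hook_rod and pull_bar between 10 and 14 N), for 0.5 s.
At the end, for the whole second after the job is handed in: The bolt is left drawn (bar more than 8 mm from where it started; stops lie 10 to 36 mm from it); the rod lies released and still in both notches of its rest: middle within 24 mm of the rest's, axis 53 to 64 mm high, within 0.16 rad of the rest's line, hook at the +x end and down within 0.6 rad (distance of pull_bar from where it was at the start of the episode above 0.008 m and horizontal distance between hook_rod and rod_rest below 0.024 m and z of hook_rod in the frame of rod_rest between 0.053 and 0.064 m and angle between the x axis of hook_rod and the x axis of rod_rest, either way round below 0.16 rad and x of hook_tip in the frame of rod_rest above 0.1 m and angle between hook_rod's own z axis and vertical below 0.6 rad and linear speed of hook_rod below 0.02 m/s and contact force between the fingers and hook_rod below 0.1 N); the robot touches nothing.
It fails at once if the rod presses or pulls on the stand, bar included, with more than 22 N (contact force between hook_rod and source_stand above 22 N).
It fails at once if the fingers or the arm touch the stand, bolt or bar (contact force between any of the fingers, the arm and source_stand above 0.5 N).
It fails at once if a bystander is moved by more than 15 mm (distance of any of vial_rack, amber_bottle, swivel_valve, septa_tin from where it was at the start of the episode above 0.015 m).
It also fails if it takes over 72 s, if anything falls off the work surface, if the arm or the gripper's body presses on something with over 40 N, if the wrist force passes 120 N, or if a joint passes its speed limit or range.

### The arm

A 7-joint arm with a two-finger parallel gripper is mounted at the origin on a cart in front of the work surface, level with it; the furniture and walls round the work are solid. World frame = base frame: x ahead of the robot, y to its left, z up, the work surface at z = 0. Lengths are in m, angles in rad, forces in N, time in s.
With the tool pointing down it reaches from about 0.425 to 0.95 m from the base axis. Payload 4.7 kg.
Tool frame: the origin (TCP) lies on the centre line of the jaws, within the pads' length; the fingertips stand robot.nose_length ahead of it and the grasp point (between the pads) lies 8 mm behind it (robot.nose_length is the distance from the TCP to the fingertips, in m); z points along the fingers, y is the line along which they close (so a half turn about z gives the same grasp; the last joint's range is limited). The gripper opens to 85 mm and grips with 20 to 120 N. Pads are 22 mm wide; open, the fingers measure 114 mm over their backs; the gripper's body (76 mm by 85 mm) begins 54 mm behind the grasp point. The pads swing forward as they close: fully open they stand 13 mm farther back than shut.
Start: joints at [-1.371, 0.469, -0.049, 1.532, 0.024, 1.141, -0.082], TCP at [0.153, 0.657, 0.242] pointing down, gripper open.
Joint ranges: [-2.59, 2.59], [-0.33, 1.99], [-1.39, 1.29], [0.1, 2.45], [-1.04, 4.18], [0.21, 1.99], [-2.66, 2.66]. Speed limits (rad/s): [2.57, 2.57, 3.14, 3.14, 3.14, 3.14, 3.14].

### API

Orientations are given as [roll, pitch, yaw] about the fixed x, y, z axes, in that order (R = Rz(yaw) Ry(pitch) Rx(roll)).
In Python, from plant import robot gives the robot as it stands. Calls block until the motion is done:
- robot.goto(position, orientation): joint-space move of the TCP to a pose.
- robot.move_straight(position, vel=0.15, attitude=None, contact_N=None): straight line of the TCP; attitude=None keeps the orientation; vel is the mean speed in m/s. With contact_N (N) it stops when the force on the tool has changed by that much, and returns True; else False.
- robot.move_joints(angles): joint-space move.
- robot.grip(opening, strength=None): opening from 0.0 (shut) to 1.0 (fully open); strength is the grip in N (None keeps the last); returns when the fingers have stopped.
- robot.sleep(seconds).
- robot.inverse_kinematics(position, orientation): joint angles nearest the present ones, or None.
- robot.sense(): the state.
- robot.grab_frame(name): name is "scene" or "top"; returns a dict with "image" (420x560x3 uint8, red, green, blue), "range_z" (420x560 float32, m along the optical axis (not along the pixel's ray), 0 where there is no reading), "fx", "fy", "cx", "cy" (pixels), "R" (3x3) and "t" (3): a world point X has camera coordinates R X + t. Camera axes: x right, y down, z forward; pixel columns grow to the right and rows downward; lengths in m; the calibration is good to about 2 mm. A picture is of the moment at which its call begins.
A pose or a line that the arm cannot do raises robot.IKError and nothing moves.
- robot.close_job(): hands the job in; it is judged then, once.
The state is a dict: "t": time; "joint_pos": joint angles; "joint_velocities": joint speeds; "effort": joint torques, N m; "tcp_pos": TCP position; "tcp_rot": TCP orientation; "wrist_force": force on the tool from outside, world axes, zero at the start; "torque": the same for the moment, N m; "opening": opening from 0.0 (shut) to 1.0 (fully open); "gripper_force": force on a finger pad.
Only numpy, scipy, OpenCV 4.12 (cv2) and the standard library are available. Lean on these libraries where they do the work, as an engineer would, in place of code of your own. Each camera call takes 0.05 s, during which the arm holds its last target. There are 200 camera calls.

## Working session

There is one attempt and no reset: what is moved stays moved. The work goes in short steps, each a Python script; the robot and the scene stay as the last script left them, time stands still between calls to the robot, and variables do not carry over. Pictures are saved under pics/ and viewed, at most 10 in all, crops included, and the job is handed in when it is done.

```bash
ls; mkdir -p pics; python3 - <<'E'
from plant import robot
import cv2,numpy as np
for n in("scene","top"):
    f=robot.grab_frame(n); cv2.imwrite(f"pics/{n}0.png",f["image"][:,:,::-1]); np.savez(f"{n}0.npz",**f)
    print(n,f["fx"],f["fy"],f["cx"],f["cy"],f["R"],f["t"])
print(robot.nose_length,robot.sense())
E
```

```text
pics
scene 403.7953144166475 403.7953144166475 286.22002093586406 212.08035315224785 [[ 0.66244317 -0.74911124  0.00118132]
 [-0.44783883 -0.39728948 -0.80100028]
 [ 0.60050764  0.53008813 -0.59866281]] [-0.3556546   0.32357637  0.74639762]
top 516.7347627228544 516.7347627228544 274.5174983915552 207.3155037084644 [[ 0.01223824 -0.99992291 -0.00209932]
 [-0.99547506 -0.0119859  -0.09426419]
 [ 0.09423176  0.00324345 -0.995545  ]] [0.0577456  0.59621974 1.42723666]
0.011 {'t': 0.1, 'joint_pos': array([-1.37090889,  0.4693915 , -0.04860074,  1.53353561,  0.02409005,
        1.14104052, -0.08230827]), 'joint_velocities': array([-0.00133324, -0.00108382, -0.00049119, -0.00367368,  0.00025857,
        0.00013059, -0.00017426]), 'effort': array([ 1.48250274e-03, -5.11514962e+01, -4.65495593e-02, -2.38390821e+01,
        1.08549732e-02,  4.36471106e-03,  9.73710542e-06]), 'tcp_pos': array([0.15295452, 0.6569296 , 0.24136212]), 'tcp_rot': array([-3.13980352e+00,  5.10453002e-05,  2.91282617e+00]), 'wrist_force': array([-0.44995382,  0.15504949, -0.34620752]), 'torque': array([0.0252368 , 0.00352625, 0.00069745]), 'gripper_force': 0.0, 'opening': 0.9974837636891485}
```

View pics/scene0.png

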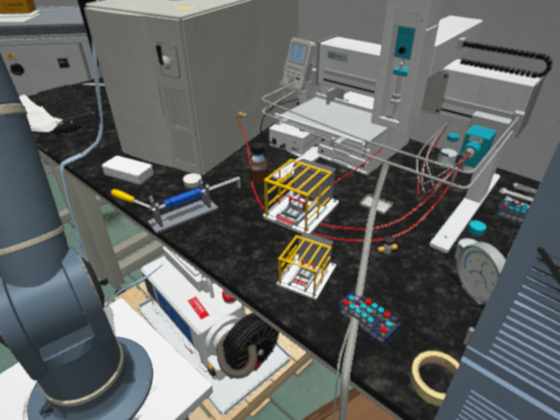

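View pics/top0.png

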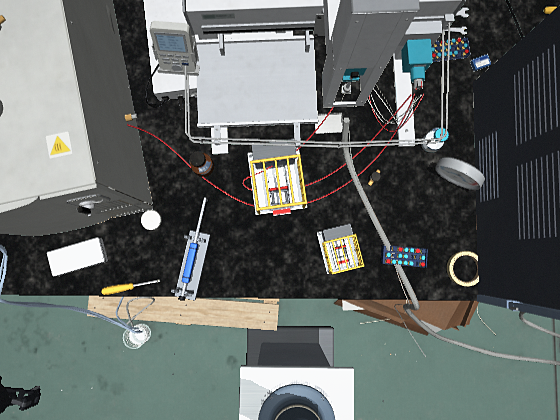

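The top view shows the larger stand at about (277,183), the decoy at (340,250), and the rest with the rod at (190,265), hook end near (205,200). The tin is at (150,219), bottle (203,163), valve (374,178) and rack (405,256). Next I'll measure positions.

```bash
cat > h.py <<'E'
import numpy as np,cv2
def cloud(f):
    z=f["range_z"].astype(float); v,u=np.mgrid[:z.shape[0],:z.shape[1]]
    c=np.stack([(u-f["cx"])/f["fx"]*z,(v-f["cy"])/f["fy"]*z,z],-1)
    return (c-f["t"])@f["R"], z>0     # R^T(c-t)
def rect(P):
    (c,s,a)=cv2.minAreaRect((P[:,:2]*1000).astype(np.float32)); return np.round(c,1),np.round(s,1),round(a,2)
E
python3 - <<'E'
from h import *
for n in("top","scene"):
    f=dict(np.load(n+"0.npz")); W,ok=cloud(f); im=f["image"]; hsv=cv2.cvtColor(im,cv2.COLOR_RGB2HSV); H,S,V=[hsv[...,i].astype(int) for i in range(3)]
    X,Y,Z=W[...,0],W[...,1],W[...,2]
    yel=ok&(H>18)&(H<32)&(S>130)&(V>120)
    st=(X>.5)&(X<.82)&(Y>-.05)&(Y<.25)
    m=yel&st&(Z>.115)&(Z<.145); print(n,"roof",m.sum(),rect(W[m]),np.median(Z[m]))
    red=ok&((H<6)|(H>174))&(S>150)&(V>110)&st&(Z>.035)&(Z<.075); print("red",red.sum(),rect(W[red]),W[red].mean(0))
    blue=ok&(H>100)&(H<125)&(S>150)&(V>80)&(X>.35)&(X<.75)&(Y>.15)&(Y<.5)&(Z>.03); print("blue",blue.sum(),rect(W[blue]),W[blue].mean(0),W[blue][:,2].max())
    A=(X>.35)&(X<.8)&(Y>.12)&(Y<.5)&ok
    b=A&(Z>.004)&(Z<.018)&(X<.62)&(Y>.2)&(Y<.36); print("base",b.sum(),rect(W[b]))
    g=A&(Z>.048)&(Z<.1)&(X<.72)&(Y>.2)&(Y<.36)&~yel; print("rodish",g.sum(),rect(W[g]))
    np.save(n+"W.npy",W)
f=dict(np.load("top0.npz"));im=f["image"]
a=cv2.resize(im[140:225,230:325],None,fx=6,fy=6,interpolation=2)[:, :, ::-1]
b=cv2.resize(im[190:305,165:220],None,fx=4.5,fy=4.5,interpolation=2)[:, :, ::-1]
o=np.zeros((530,800,3),np.uint8); o[:510,:min(570,a.shape[1])]=a[:510]; w=min(230,b.shape[1]); o[:min(530,b.shape[0]),570:570+w]=b[:530,:w]
cv2.imwrite("pics/crop.png",o)
E
```

```text
top roof 712 (array([654.4,  56.2]), array([136.4, 133.3]), 8.17) 0.1326379724374749
red 37 (array([668.6,  71.1]), array([78.7, 44.7]), 34.55) [0.65319255 0.05809751 0.05642974]
blue 203 (array([439.3, 295. ]), array([ 19.4, 107.2]), 78.11) [0.43902578 0.2959562  0.06892918] 0.07721669610655876
base 1101 (array([484.6, 280.1]), array([268.9, 158.4]), 0.5)
rodish 786 (array([534.9, 287.1]), array([ 70.6, 372.6]), 84.47)
scene roof 521 (array([664.3,  59.8]), array([164.2, 135. ]), 9.15) 0.1322006521107045
red 12 (array([644.6,  57.4]), array([ 5.8, 43.6]), 9.12) [0.64388098 0.058618   0.05884073]
blue 323 (array([435.8, 296. ]), array([ 26.2, 106.6]), 80.01) [0.43294213 0.29193607 0.06499838] 0.07284875550334012
base 767 (array([473.9, 271.6]), array([ 95.5, 277.9]), 70.96)
rodish 896 (array([535.4, 289. ]), array([ 68.5, 371.6]), 85.24)
```

View pics/crop.png

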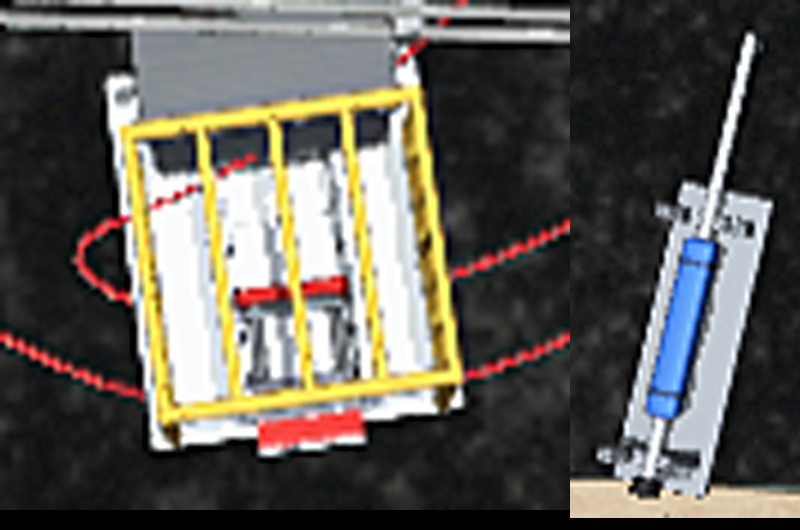

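The crop shows the red bar in the guard at about crop (290,290). The stand faces the robot with yaw near +8°, and the rod has yaw near -12° with its hook to the rear. I'll refine the numbers and check reach.

```bash
python3 - <<'E'
from h import *
from plant import robot
yr=-np.deg2rad(11.5); ys=np.deg2rad(8.3)
def loc(W,o,y):
    c,s=np.cos(y),np.sin(y); d=W[...,:2]-o; return d@np.array([[c,-s],[s,c]])
for n in("top","scene"):
    f=dict(np.load(n+"0.npz")); W,ok=cloud(f); Z=W[...,2]; hsv=cv2.cvtColor(f["image"],cv2.COLOR_RGB2HSV).astype(int); H,S,V=[hsv[...,i] for i in range(3)]
    L=loc(W,[.438,.2955],yr)
    near=ok&(abs(L[...,0])<.125)&(abs(L[...,1])<.055)
    b=near&(Z>.005)&(Z<.015); print(n,"base",b.sum(),rect(W[b]))
    bl=near&(H>100)&(H<125)&(S>150)&(Z>.05); 
    print(" blue local med",np.median(L[bl],0),np.percentile(L[bl],[1,99],axis=0).ravel(),np.percentile(Z[bl],[5,50,95]))
    sh=ok&(L[...,0]>.08)&(L[...,0]<.2)&(abs(L[...,1])<.03)&(Z>.04)&(Z<.08); p=np.polyfit(L[sh][:,0],L[sh][:,1],1); print(" shank",sh.sum(),p,L[sh][:,0].max(),np.median(Z[sh]))
    yk=near&(abs(abs(L[...,0])-.074)<.01)&(Z>.075); print(" yoke tops",yk.sum(),[ (L[yk&(np.sign(L[...,0])==s)].mean(0), yk.sum()) for s in (-1,1)])
    Q=loc(W,[.6574,.0566],ys)
    red=ok&((H<6)|(H>174))&(S>130)&(V>100)&(abs(Q[...,1])<.03)&(abs(Q[...,0])<.05)&(Z>.045)&(Z<.07)
    print(" bar",red.sum(),np.median(Q[red],0),Q[red].min(0),Q[red].max(0),np.median(Z[red]))
    ye=ok&(H>18)&(H<32)&(S>130)&(V>120)&(Z>.12)&(Z<.145)&(abs(Q)<.1).all(-1); print(" roof",rect(Q[ye]))
    for nm,c in (("bottle",[.70,.2]),):
        m=ok&(Z>.05)&(abs(W[...,0]-.72)<.08)&(abs(W[...,1]-.21)<.06); print(nm,m.sum(), np.median(W[m],0) if m.any() else 0)
f=dict(np.load("top0.npz")); W,ok=cloud(f)
for u,v in[(203,163),(374,178),(405,256),(150,219),(340,250),(440,140),(250,141),(360,190),(385,245)]: print((u,v),W[v,u].round(3))
for sx in(-240,-230,-220,-210,-190,-120):
  for z in(.106,.2):
    p=np.array([.6574,.0566])+sx/1e3*np.array([np.cos(ys),np.sin(ys)]); print(sx,z,p.round(3),robot.inverse_kinematics([*p,z-.008],[np.pi,0,ys+np.pi]))
E
```

```text
top base 867 (array([445.7, 292.8]), array([107.6, 221.2]), 79.47)
 blue local med [0.00100624 0.00058044] [-0.07806837 -0.01079512  0.05391205  0.00920821] [0.0611735  0.06829623 0.07378495]
 shank 110 [-0.00811449 -0.00042356] 0.18330292039912044 0.06033745093050212
 yoke tops 63 [(array([-0.08048009,  0.00063277]), np.int64(63)), (array([0.06736219, 0.00072508]), np.int64(63))]
 bar 35 [-0.01122524  0.00639334] [-0.01452477 -0.02425487] [-0.00740612  0.02595293] 0.05921642566459497
 roof (array([-3.3,  0.2]), array([135.4, 133.4]), 0.07)
bottle 850 [0.73839171 0.22757639 0.2057713 ]
scene base 820 (array([429.1, 296.5]), array([ 64.1, 190.9]), 78.0)
 blue local med [-0.00418065 -0.00674209] [-0.05482461 -0.01181634  0.04874364  0.01041881] [0.05259986 0.06643014 0.0715837 ]
 shank 94 [-8.85846646e-03 -6.25085078e-05] 0.18162563521599787 0.0597199341227001
 yoke tops 41 [(array([-0.08140378,  0.00104862]), np.int64(41)), (array([0.06655696, 0.0020237 ]), np.int64(41))]
 bar 19 [-0.01324115  0.00491246] [-0.01648878 -0.01914561] [-0.00960362  0.0272284 ] 0.05871177262953957
 roof (a
[... 1021 characters left out ...]
08794771  0.87238651
  1.66504062]
-210 0.106 [0.45  0.026] [-0.46364338  0.31883955  0.37175488  2.20586985 -0.19027279  0.64608352
  1.75918819]
-210 0.2 [0.45  0.026] [-0.57830585  0.16271649  0.4795892   2.1229168  -0.09742892  0.87638419
  1.67398423]
-190 0.106 [0.469 0.029] [-0.44524247  0.34550693  0.35497673  2.16227839 -0.19247834  0.66283495
  1.75842888]
-190 0.2 [0.469 0.029] [-0.55712692  0.1981704   0.46605419  2.08172276 -0.11450866  0.88558979
  1.68935325]
-120 0.106 [0.539 0.039] [-0.3866085   0.43646322  0.30030973  2.00463189 -0.18934062  0.72672462
  1.74490904]
-120 0.2 [0.539 0.039] [-0.48636369  0.31389832  0.41523735  1.93050411 -0.15622465  0.92823389
  1.72046095]
```

```bash
cat >> h.py <<'E'
pi=np.pi
YR=-np.deg2rad(12.0); YS=np.deg2rad(8.3); OR=np.array([.4365,.2957]); OS=np.array([.6574,.0566]); G=.03
def hd(y): return np.array([np.cos(y),np.sin(y)])
def tcp_rest(z,dx=0): return [*(OR+(G+dx)*hd(YR)),z-.008]          # z = rod axis height
def tcp_stand(hx,hy,z,g=.15): # hook position in stand frame
    p=OS+(hx-g)*hd(YS)+hy*np.array([-np.sin(YS),np.cos(YS)]); return [*p,z-.008]
AR=[pi,0,YR+pi]; AS=[pi,0,YS+pi]
E
python3 - <<'E'
from h import *
from plant import robot
robot.goto(tcp_rest(.20),AR)
robot.move_straight(tcp_rest(.058),vel=.1,contact_N=12)
s=robot.sense(); print(s["t"],s["tcp_pos"],tcp_rest(.058),s["wrist_force"])
robot.grip(0,110)
s=robot.sense(); print(s["opening"],s["gripper_force"],s["wrist_force"],s["tcp_pos"])
robot.move_straight(tcp_rest(.24),vel=.1)
robot.sleep(.3); s=robot.sense(); print(s["t"],s["opening"],s["wrist_force"],s["torque"],s["tcp_pos"])
for n in("scene","top"):
    f=robot.grab_frame(n); cv2.imwrite(f"pics/{n}1.png",f["image"][:,:,::-1]); np.savez(f"{n}1.npz",**f)
    W,ok=cloud(f); d=W[...,:2]-s["tcp_pos"][:2]; c,q=np.cos(YR),np.sin(YR); a=d@np.array([c,q]); b=d@np.array([-q,c]); Z=W[...,2]
    m=ok&(a>.05)&(a<.2)&(abs(b)<.03)&(Z>.18)&(Z<.3); print(n,m.sum(),"max a",a[m].max())
    m2=m&(a<.145)&(Z>.225); print("lat",np.polyfit(a[m2],b[m2],1),"z",np.polyfit(a[m2],Z[m2],1), "zmin",Z[m].min(), W[m][Z[m].argmin()])
E
```

```text
3.4333 [0.46625911 0.28973699 0.05059048] [np.float64(0.46584442802201415), np.float64(0.2894626492754672), 0.05] [0.5883514  0.36660452 0.93844161]
0.21450282825934697 107.28376150131226 [-0.59813403 -0.4830404   4.1257038 ] [0.46610937 0.28968185 0.05039268]
6.3167 0.217038755125241 [ 0.03927192  0.03179939 -1.67724227] [ 0.00586138 -0.04913283 -0.00741142] [0.465817   0.28944201 0.23185165]
scene 134 max a 0.15351246482014017
lat [ 0.00079517 -0.00272799] z [0.00164548 0.24059247] zmin 0.20820784575508922 [0.60915156 0.25428122 0.20820785]
top 151 max a 0.15518346023692298
lat [-0.00038166 -0.00249266] z [-0.00817703  0.24289067] zmin 0.2156783949268526 [0.61082946 0.25298112 0.21567839]
```

```bash
python3 - <<'E'
from h import *
from plant import robot
robot.goto(tcp_stand(-.085,.0035,.24),AS)
robot.move_straight(tcp_stand(-.085,.0035,.106),vel=.1,contact_N=6)
robot.sleep(.3); s=robot.sense(); print(s["t"],s["tcp_pos"],tcp_stand(-.085,.0035,.106),s["wrist_force"])
print(robot.move_straight(tcp_stand(.006,.0035,.106),vel=.06,contact_N=5))
robot.sleep(.3); s=robot.sense(); print(s["t"],s["tcp_pos"],tcp_stand(.006,.0035,.106),s["wrist_force"],s["torque"])
o=[]
for n,(r,c) in {"scene":(130,210),"top":(130,210)}.items():
    f=robot.grab_frame(n); np.savez(f"{n}2.npz",**f); i=f["image"]
    o.append(cv2.resize(i[145:245,230:350] if n=="scene" else i[140:240,220:340],None,fx=3.3,fy=3.3,interpolation=2))
cv2.imwrite("pics/in.png",np.hstack(o)[:,:,::-1])
E
```

```text
9.25 [0.42449431 0.02615651 0.0982408 ] [np.float64(0.4243561928652888), np.float64(0.02613963302651269), 0.098] [ 0.49039066  1.25939788 -1.49424   ]
False
11.2167 [0.51432494 0.03925556 0.09803164] [np.float64(0.514403039670565), np.float64(0.03927604731760125), 0.098] [ 0.08205991 -0.99973873 -1.70718564] [ 0.02393609 -0.01807137  0.04543564]
```

View pics/in.png

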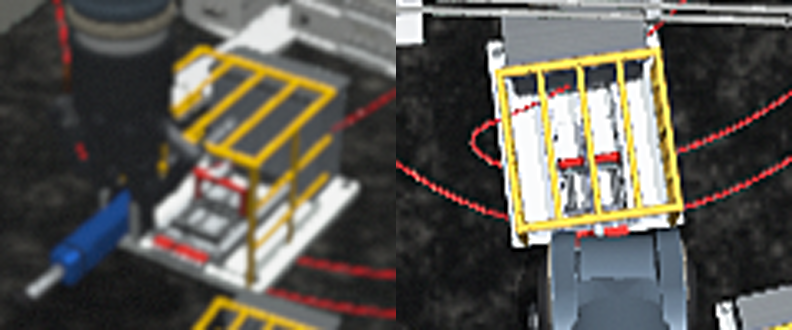

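The rod is inside the guard and crosses over the bar near its middle, around right-panel (590,160). Next I'll lower it with a contact guard and pull under force feedback.

```bash
python3 - <<'E'
from h import *
from plant import robot
h=hd(YS); hy=.0035; z=.076
hit=robot.move_straight(tcp_stand(.006,hy,z),vel=.04,contact_N=4)
robot.sleep(.4)
F0=np.mean([ (robot.sleep(.03),robot.sense()["wrist_force"])[1] for _ in range(8)],0); s=robot.sense()
print("hit",hit,s["t"],s["tcp_pos"],F0)
if hit: raise SystemExit
def force(n=4): return np.mean([(robot.sleep(.02),(robot.sense()["wrist_force"]-F0)@h)[1] for _ in range(n)])
hx=.006; log=[]
c=robot.move_straight(tcp_stand(hx-.014,hy,z),vel=.02,contact_N=3)
p=(np.array(robot.sense()["tcp_pos"])[:2]-OS)@h+.15; hx=p
print("contact",c,round(p,4),robot.sense()["t"])
for i in range(70):
    F=force(); log.append((round(hx*1e3,1),round(F,1)))
    if F>9: break
    hx-=.0008 if F<6.5 else .0004
    robot.move_straight(tcp_stand(hx,hy,z),vel=.012)
    if hx<-.06: break
print(log)
s=robot.sense();print(s["t"],s["tcp_pos"],s["wrist_force"]-F0)
np.savez("pull.npz",F0=F0,hx=hx)
E
```

```text
hit False 12.8833 [0.51439686 0.0392862  0.06798846] [ 0.40342613  0.12726085 -1.83962318]
contact True -0.0052 13.475Traceback (most recent call last):
  File "<stdin>", line 15, in <module>
  File "<stdin>", line 9, in force
ValueError: matmul: Input operand 1 has a mismatch in its core dimension 0, with gufunc signature (n?,k),(k,m?)->(n?,m?) (size 2 is different from 3)
```

```bash
python3 - <<'E'
from h import *
from plant import robot
h=hd(YS); hy=.0035; z=.076; F0=np.array([.40,.13,-1.84])
def force(n=4): return np.mean([(robot.sleep(.02),(robot.sense()["wrist_force"]-F0)[:2]@h)[1] for _ in range(n)])
hx=(np.array(robot.sense()["tcp_pos"])[:2]-OS)@h+.15; log=[]
for i in range(70):
    F=force(); log.append((round(hx*1e3,1),round(F,1)))
    if F>9: break
    hx-=.0008 if F<6.5 else .0004
    robot.move_straight(tcp_stand(hx,hy,z),vel=.012)
    if hx<-.06: break
print(log)
s=robot.sense();print(s["t"],s["tcp_pos"],s["wrist_force"]-F0)
np.savez("pull.npz",F0=F0,hx=hx)
E
```

```text
[(np.float64(-5.2), np.float64(2.4)), (np.float64(-6.0), np.float64(3.5)), (np.float64(-6.8), np.float64(4.5)), (np.float64(-7.6), np.float64(4.8)), (np.float64(-8.4), np.float64(4.9)), (np.float64(-9.2), np.float64(4.6)), (np.float64(-10.0), np.float64(4.3)), (np.float64(-10.8), np.float64(4.4)), (np.float64(-11.6), np.float64(4.3)), (np.float64(-12.4), np.float64(4.7)), (np.float64(-13.2), np.float64(4.4)), (np.float64(-14.0), np.float64(4.4)), (np.float64(-14.8), np.float64(3.9)), (np.float64(-15.6), np.float64(4.6)), (np.float64(-16.4), np.float64(4.1)), (np.float64(-17.2), np.float64(4.4)), (np.float64(-18.0), np.float64(4.6)), (np.float64(-18.8), np.float64(4.6)), (np.float64(-19.6), np.float64(4.4)), (np.float64(-20.4), np.float64(4.6)), (np.float64(-21.2), np.float64(3.7)), (np.float64(-22.0), np.float64(4.7)), (np.float64(-22.8), np.float64(4.0)), (np.float64(-23.6), np.float64(4.4)), (np.float64(-24.4), np.float64(4.4)), (np.float64(-25.2), np.float64(4.2)), (np.float64(-26.0), np.float64(4.2)), (np.float64(-26.8), np.float64(4.3)), (np.float64(-27.6), np.float64(5.6)), (np.float64(-28.4), np.float64(6.7)), (np.float64(-28.8), np.float64(7.4)), (np.float64(-29.2), np.float64(8.5)), (np.float64(-29.6), np.float64(8.6)), (np.float64(-30.0), np.float64(9.5))]
24.0083 [0.48094451 0.03438879 0.06835129] [ 8.55986371  0.46885261 -4.02828053]
```

```bash
python3 - <<'E'
from h import *
from plant import robot
d=np.load("pull.npz"); h=hd(YS); hy=.0035; z=.076; F0=d["F0"]; hx=float(d["hx"])
def force(n=4): return np.mean([(robot.sleep(.02),(robot.sense()["wrist_force"]-F0)[:2]@h)[1] for _ in range(n)])
log=[]
for i in range(14):
    F=force(); log.append((round(hx*1e3,1),round(F,1)))
    if F>11.2: break
    hx-=.0004
    robot.move_straight(tcp_stand(hx,hy,z),vel=.01)
t0=robot.sense()["t"]; hold=[]
while robot.sense()["t"]<t0+2.0:
    F=force(6); hold.append(round(F,1))
    if abs(F-11.7)>.8: hx+=.0002*np.sign(F-11.7); robot.move_straight(tcp_stand(hx,hy,z),vel=.005)
print(log,hold)
s=robot.sense();print(s["t"],s["tcp_pos"],s["wrist_force"]-F0,s["opening"])
np.savez("pull.npz",F0=F0,hx=hx)
f=robot.grab_frame("scene"); np.savez("scene3.npz",**f)
f2=robot.grab_frame("top")
cv2.imwrite("pics/pull.png",np.hstack([cv2.resize(x,None,fx=3.3,fy=3.3,interpolation=2) for x in (f["image"][145:245,230:350],f2["image"][140:240,220:340])])[:,:,::-1])
W,ok=cloud(f); hsv=cv2.cvtColor(f["image"],cv2.COLOR_RGB2HSV).astype(int);H,S,V=[hsv[...,i] for i in range(3)]
c,q=h; Q=(W[...,:2]-OS)@np.array([[c,-q],[q,c]]); Z=W[...,2]
red=ok&((H<6)|(H>174))&(S>130)&(V>100)&(abs(Q[...,1])<.03)&(abs(Q[...,0])<.06)&(Z>.045)&(Z<.07); print(red.sum(),np.median(Q[red],0))
E
```

```text
[(-30.0, np.float64(9.1)), (-30.4, np.float64(10.2)), (-30.8, np.float64(10.6)), (-31.2, np.float64(10.7)), (-31.6, np.float64(11.5))] [np.float64(11.3), np.float64(11.8), np.float64(11.6), np.float64(11.4), np.float64(11.7), np.float64(11.7), np.float64(11.3), np.float64(11.9), np.float64(11.7), np.float64(11.8), np.float64(11.5), np.float64(11.6), np.float64(11.8), np.float64(11.4), np.float64(11.6), np.float64(11.6), np.float64(11.6), np.float64(11.5), np.float64(11.2), np.float64(11.7)]
27.3417 [0.48041069 0.03431597 0.06853588] [11.68053712  0.77923177 -5.45535181] 0.2134018120007065
21 [-0.03618301 -0.00522721]
```

View pics/pull.png

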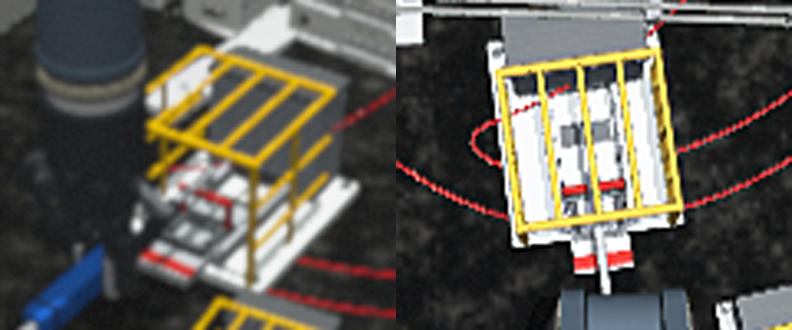

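The bar is drawn forward (right panel, now near (592,187), with the bolt plate sticking out in front). That is about 23 mm of travel, and the force held steady near 12 N for 2 s. Next I'll relax, unhook and withdraw.

```bash
python3 - <<'E'
from h import *
from plant import robot
d=np.load("pull.npz"); hx=float(d["hx"]); hy=.0035
robot.move_straight(tcp_stand(hx+.013,hy,.076),vel=.02)
robot.sleep(.3); s=robot.sense(); print("free",s["t"],s["wrist_force"]-d["F0"])
c=robot.move_straight(tcp_stand(hx+.013,hy,.106),vel=.04,contact_N=4); s=robot.sense(); print("lift",c,s["tcp_pos"],s["wrist_force"]-d["F0"])
if c: raise SystemExit
robot.sleep(.2)
c=robot.move_straight(tcp_stand(-.085,hy,.106),vel=.05,contact_N=5); s=robot.sense(); print("out",c,s["tcp_pos"],s["wrist_force"]-d["F0"])
if c: raise SystemExit
robot.move_straight(tcp_stand(-.088,hy,.24),vel=.12)
robot.goto(tcp_rest(.24),AR); robot.sleep(.3)
s=robot.sense(); print(s["t"],s["tcp_pos"])
for n in("scene","top"):
    f=robot.grab_frame(n); cv2.imwrite(f"pics/{n}4.png",f["image"][:,:,::-1])
    W,ok=cloud(f); d=W[...,:2]-s["tcp_pos"][:2]; c,q=np.cos(YR),np.sin(YR); a=d@np.array([c,q]); b=d@np.array([-q,c]); Z=W[...,2]
    m=ok&(a>.05)&(a<.2)&(abs(b)<.03)&(Z>.18)&(Z<.3); print(n,m.sum(),"max a",a[m].max())
    m2=m&(a<.145)&(Z>.225); print("lat",np.polyfit(a[m2],b[m2],1),"z",np.polyfit(a[m2],Z[m2],1), "zmin",Z[m].min(), W[m][Z[m].argmin()])
    m3=ok&(a<-.06)&(a>-.14)&(abs(b)<.03)&(Z>.18)&(Z<.3); print("rear",m3.sum(),np.median(np.c_[a[m3],b[m3],Z[m3]],0))
E
```

```text
free 28.5417 [-0.75002049  0.33824595  0.39719711]
lift False [0.48988209 0.03572389 0.09786954] [-1.065192    0.10339734 -0.02079779]
out False [0.42473738 0.02619048 0.09805762] [-1.10242615  0.39498513  0.54571202]
33.725 [0.46616655 0.28844805 0.23223972]
scene 137 max a 0.15363527855514708
lat [-0.00057634 -0.00316834] z [0.00038252 0.24135554] zmin 0.20679605402793397 [0.61292044 0.25443069 0.20679605]
rear 215 [-0.08303165 -0.00565705  0.24293217]
top 151 max a 0.15502129704310041
lat [ 0.00020758 -0.00234006] z [-1.15312758e-04  2.41927081e-01] zmin 0.21243496366946518 [0.61373431 0.25107484 0.21243496]
rear 0 [nan nan nan]
  return _methods._mean(a, axis=axis, dtype=dtype,
  ret = um.true_divide(
```

```bash
python3 - <<'E'
from h import *
from plant import robot
robot.move_straight(tcp_rest(.10,-.003),vel=.1,attitude=AR)
c=robot.move_straight(tcp_rest(.0575,-.003),vel=.03,contact_N=5)
s=robot.sense(); print(c,s["t"],s["tcp_pos"],s["wrist_force"])
robot.grip(.5); robot.sleep(.2); robot.grip(1.0)
robot.move_straight(tcp_rest(.26,-.003),vel=.12)
robot.move_joints([-1.371,.469,-.049,1.532,.024,1.141,-.082]); robot.sleep(.3)
s=robot.sense(); print(s["t"],s["wrist_force"])
o=[]
for n in("scene","top"):
    f=robot.grab_frame(n); cv2.imwrite(f"pics/{n}5.png",f["image"][:,:,::-1])
    W,ok=cloud(f); d=W[...,:2]-[.438,.2955]; y=-np.deg2rad(11.5); c,q=np.cos(y),np.sin(y); L=d@np.array([[c,-q],[q,c]]); Z=W[...,2]
    sh=ok&(L[...,0]>.08)&(L[...,0]<.2)&(abs(L[...,1])<.03)&(Z>.04)&(Z<.08); print(n,sh.sum(),np.polyfit(L[sh][:,0],L[sh][:,1],1),L[sh][:,0].max(),np.median(Z[sh]),np.polyfit(L[sh][:,0],Z[sh],1))
    o.append(cv2.resize(f["image"][165:240,100:250],(750,290)) if n=="scene" else cv2.resize(f["image"][190:300,150:360],(750,310)))
cv2.imwrite("pics/end.png",np.vstack(o)[:,:,::-1])
E
```

```text
True 36.6833 [0.4628292  0.29002339 0.05036296] [-0.24367146 -0.21564088  5.17878898]
41.6333 [-0.43950628 -0.12976029 -0.16830058]
scene 97 [-0.01659459 -0.00169895] 0.17923144089142581 0.059780360841233414 [-0.05174576  0.06544751]
top 109 [-0.01627764 -0.00201365] 0.17970410673315626 0.0600474874683212 [-0.00687588  0.06099508]
```

View pics/end.png

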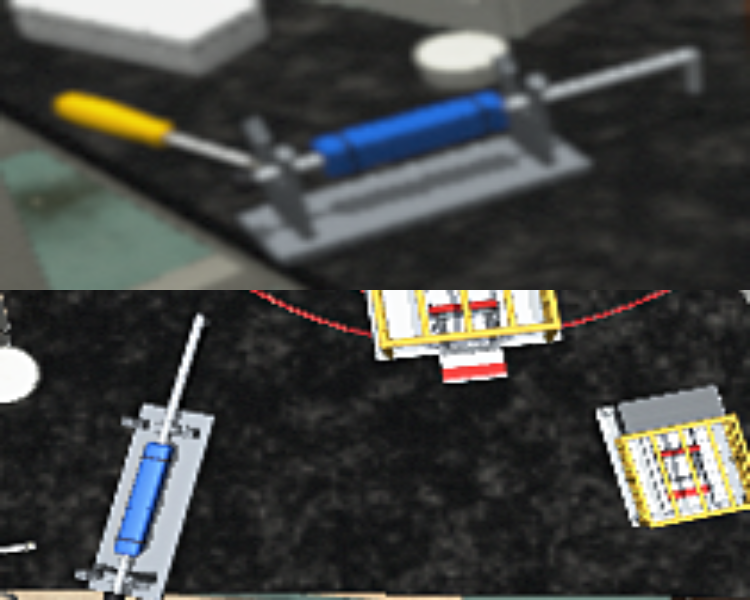

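The rod lies in both notches with the hook down at the far end (top panel, hook near (693,70)). The bolt is left drawn and the robot is clear.

```bash
python3 -c "
from plant import robot
print(robot.close_job())"
```

```text
the job is handed in; nothing more can be done
None
```

The job is handed in, with no verdict shown: the bolt was drawn about 23 mm to its stop, held near 12 N for 2 s and left drawn, and the rod is back in both notches, hook down, at 42 s.

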